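# Tip a plaster mould piece onto its back and cam-clamp it on the trimming board

### The job

The freshly cast plaster mould piece stands on its end on the trimming board. Push it over, high on its keyed face, so that it lies on its plain back with the key up: the rubber takes the fall, but do not pick it up, as its fresh edges chip. Slide it gently home against the end stop, square to the fence; only then swing the cam lever round until the cam grips the piece firmly against the fence and stays tight when you let go, without crushing the plaster. Leave the other casts and the pot where they are.

Things in the scene. Friction and masses are not known exactly. Their poses are not given: they have to be found in the camera images.
- mould: White plaster mould piece, plain block 68 x 92 x 42 mm, 0.22-0.45 kg. Origin: centre of its plain back (a 68 x 92 face); z axis points out through the keyed face (small round knob, 2 mm high), 42 mm off; y along the 92 mm. Starts standing on an end, y up, origin 46 mm above the rubber, back to the end stop, up to 0.12 rad askew. Friction on the rubber 0.5-0.7. A push over 30 N chips it.
- board: Plywood trimming board 320 (x) x 215 (y) x 15 mm fixed on the bench; y from -102 to +112. Origin on the bench under it, x axis towards the end stop, y away from the fence. A rubber facing (x -155 to +115, y -36 to +62) has its top at z = 18 mm; the piece stands on it near its -x end.
- board_stop (a point): Middle of the end stop's face, 30 mm above the bench: a wooden batten across the board's far end (face at board x = +115 mm, top 42 mm above the bench). A piece lying home against it has its origin 46 mm short of it, at board x = 69 mm.
- board_fence (a point): Point on the board (x = 0, y = -34, z = 30 mm) near the face of the wooden fence that runs parallel to x on the -y side (x -130 to +110, 26 mm thick, top at 42 mm, two thumb screws behind it). The fence is set by hand: its face may be up to 3 mm either side of this point, not measured, to be felt. It does not give under load. The piece starts 3 to 28 mm clear of it.
- cam_clamp: Eccentric cam clamp on the board's +y side. Origin at its pivot, 15 mm above the bench, at board x = 60, y = 59.5 mm; axes as the board's. The cam is a wooden disc some 48 mm across, 22 to 46 mm above the bench, turning off-centre. It stays where it is left, also under load. Its grip on the piece: 10 N or more is firm, over 55 N crushes the plaster.
- cam (a joint): Turn of the lever, rad: 0 = open, growing counterclockwise from above, to 2.3. Lever direction in the board frame: 1.431 plus this (open: to +y; swings towards -x). With the piece on the fence the cam bites somewhere between 0.75 and 1.85 rad, depending on the fence: to be felt. It turns freely (0.06 N m) till then; then 1 N on the post gives 3 to 5.5 N of grip; some 65% of it stays.
- cam_grip (a point): Point on the axis of the lever's upright round wooden grip post, 85 mm from the pivot, 65 mm above the bench. The post is 18 mm in diameter, from 39 to 86 mm above the bench, and can be pushed or held from above while it swings.
- small_cast: Bystander: small white plaster block 52 x 72 x 34 mm lying on the bench to the right of the board. Origin under its centre.
- flat_cast: Bystander: flat white plaster piece 63 x 63 x 15 mm lying on the bench to the left of the board. Origin under its centre.
- pot: Bystander: pigment pot, 55 mm in diameter, 64 mm tall, standing on the bench to the left of the board. Origin under its centre.
Things that resemble listed ones, but are neither listed nor needed, are in the scene too. Leave any blue or orange look-alike of the mould alone.

How it is judged:
On the way, in this order (a step that is already met when the one before it is completed fails the run):
1. the piece lies on its plain back on the board, key up (angle between mould's own z axis and vertical below 0.08 rad and height (world z) of mould below 0.024 m), for 0.2 s.
2. it is home against the end stop (within 3 mm), the lever not yet swung round (x of mould in the frame of board above 0.066 m and angle between mould's own z axis and vertical below 0.08 rad and value of joint cam below 0.7 rad), for 0.2 s.
At the end, for the whole second after the job is handed in: The mould piece lies on its plain back on the board, key up, within 3 mm of the end stop, square to the board within 0.05 rad, at rest, and is held by the cam with at least 10 N after the robot has let go (angle between mould's own z axis and vertical below 0.06 rad and height (world z) of mould below 0.024 m and x of mould in the frame of board above 0.066 m and angle between the y axis of mould and the x axis of board, either way round below 0.05 rad and contact force between mould and cam_clamp above 10 N and linear speed of mould below 0.01 m/s); the robot touches nothing.
It fails at once if the mould piece is lifted off the board (origin more than 15 mm above where it stood) (height (world z) of mould above 0.079 m).
It fails at once if the cam presses the plaster with more than 55 N (contact force between mould and cam_clamp above 55 N).
It fails at once if the robot presses on the plaster with more than 30 N (contact force between the arm and mould above 30 N).
It fails at once if a bystander cast or the pot is moved by more than 20 mm (distance of any of small_cast, flat_cast, pot from where it was at the start of the episode above 0.02 m).
It also fails if it takes over 70 s, if anything falls off the work surface, if the arm or the gripper's body presses on something with over 40 N, if the wrist force passes 120 N, or if a joint passes its speed limit or range.

### The arm

A 6-joint arm with a two-finger parallel gripper is mounted at the origin on the work surface; the furniture and walls round the work are solid. World frame = base frame: x ahead of the robot, y to its left, z up, the work surface at z = 0. Lengths are in m, angles in rad, forces in N, time in s.
With the tool pointing down it reaches from about 0.35 to 0.925 m from the base axis. Payload 6.4 kg.
Tool frame: the origin (TCP) lies at the very end of the fingers, on their centre line; the grasp point (between the pads) lies 19 mm behind it; z points along the fingers, y is the line along which they close (so a half turn about z gives the same grasp; the last joint's range is limited). The gripper opens to 94 mm and grips with 3 to 60 N. Pads are 16 mm wide; open, the fingers measure 119 mm over their backs; the gripper's body (75 mm by 177 mm) begins 78 mm behind the grasp point.
Start: joints at [1.094, 0.245, 1.558, -0, 1.339, -0.174], TCP at [0.194, 0.62, 0.205] pointing down, gripper open.
Joint ranges: [-3.13, 3.13], [-1.02, 2.26], [0.13, 2.54], [-0.95, 4.09], [0.21, 2.88], [-2.74, 2.74]. Speed limits (rad/s): [2.57, 2.57, 3.14, 3.14, 3.14, 3.14].

### API

Orientations are given as a unit quaternion [w, x, y, z].
In Python, from bench import monitor, cams, hand_in gives the robot as it stands. The module is installed in compiled form; this text tells all that it offers.
- The arm moves only by the shell command python3 -m crank 'ROWS' [FORCE]. ROWS is text: rows parted by semicolons, each of 5 numbers parted by spaces: the shift along the tool's x, y, z in mm, then the turn about the tool's z in rad, then the closure, from 0 (fully open) to 1 (shut). In form: tx ty tz spin jaw; .... A call has 1 to 20 rows; each row is the pose to reach, as a shift and turn from the pose commanded when the call began, along the tool's axes at that moment; what a row does not reach only later rows make up. A row lasts 1/8 s, in which the tool goes at most 62.5 mm and 10.7 degrees, less where a joint would pass 70% of its speed; a pose out of reach is approached as far as the arm can. A call with a gripper value outside its range is refused whole. The fingers move at their own pace and stop on an object; FORCE is the grip in N (left out, the last holds). Time passes only in rows, so rows that repeat a pose let the fingers close. It gives the time, the measured TCP pose, the force, the opening and the grip force at its end, in the units of the state.
- monitor.sense(): the state, without advancing time (a new reading comes with each control period).
- cams.snapshot(name): name is "scene" or "side" or "wrist"; returns a dict with "pixels" (384x512x3 uint8, red, green, blue), "range_z" (384x512 float32, m along the optical axis (not along the pixel's ray), 0 where there is no reading), "mtx" (3x3 intrinsics, pixels), "k1" (the pictures are not rectified: a ray, as slopes to the right and down, at radius r is drawn at 1 + k1 r^2 times it, then the intrinsics apply), "R" (3x3) and "t" (3): a world point X has camera coordinates R X + t; the wrist camera has in their place "tool_from_camera" (4x4, takes a point from camera to tool coordinates, whose origin is the TCP and whose axes are the flange's). Camera axes: x right, y down, z forward; pixel columns grow to the right and rows downward; lengths in m; the calibration is good to about 2 mm. A picture is of the moment at which its call begins: read the wrist's pose just before it.
- hand_in(): hands the job in; it is judged then, once.
The state is a dict: "time": time; "joints": joint angles; "dq": joint speeds; "joint_efforts": joint torques, N m; "eef_pos": TCP position; "orientation": TCP orientation; "ft_force": force on the tool from outside, world axes, zero at the start; "moment": the same for the moment, N m; "finger_gap": finger opening in m; "grip_force": force on a finger pad.
Only numpy, scipy, OpenCV 4.12 (cv2) and the standard library are available. Lean on these libraries where they do the work, as an engineer would, in place of code of your own. Each camera call takes 0.05 s, during which the arm holds its last target. There are 200 camera calls.

## Working session

There is one attempt and no reset: what is moved stays moved. The work goes in short steps, Python scripts to look and compute and a shell command to move; the robot and the scene stay as the last step left them, time stands still between calls to the robot, and variables do not carry over. Pictures are saved under pics/ and viewed, at most 10 in all, crops included, and the job is handed in when it is done.

```bash
mkdir -p pics; cat > h.py <<'E'
import numpy as np, cv2
from bench import monitor, cams
def save(n,f):
    s=cams.snapshot(n); cv2.imwrite('pics/'+f,s['pixels'][:,:,::-1]); np.savez('pics/'+f+'.npz',**s); return s
def cloud(s):
    h,w=s['range_z'].shape; u,v=np.meshgrid(np.arange(w,dtype=float),np.arange(h,dtype=float))
    k=np.array([s['k1'],0,0,0.]); p=cv2.undistortPoints(np.stack([u,v],-1).reshape(-1,1,2),s['mtx'],k).reshape(h,w,2)
    z=s['range_z'][...,None]; c=np.concatenate([p*z,z],-1)
    return (c-s['t'])@s['R']   # R^T (c-t)
E
python3 - <<'E'
from h import *
a=save('scene','a.png');b=save('side','b.png')
import cv2
x=np.hstack([a['pixels'],b['pixels']])[:,:,::-1]
for s in(a,b): print(s['R'].round(3).tolist(),s['t'],s['k1'],s['mtx'][0,0])
st=monitor.sense();print(st['eef_pos'],st['orientation'],st['ft_force'])
E
```

```text
[[-0.883, -0.47, 0.004], [-0.35, 0.651, -0.674], [0.314, -0.596, -0.739]] [0.59822364 0.02315777 1.62196189] -0.041432090831335686 488.0242254047976
[[0.972, -0.233, 0.017], [-0.133, -0.611, -0.781], [0.192, 0.757, -0.625]] [-0.40948288  0.33735585  0.82688214] 0.03099752061710944 359.84983990281273
[0.19358142 0.6199595  0.20448781] [-2.52286690e-04  1.50826276e-01  9.88559927e-01 -8.01225441e-04] [-0.29387074  0.55883811  1.04046194]
```

View pics/a.png

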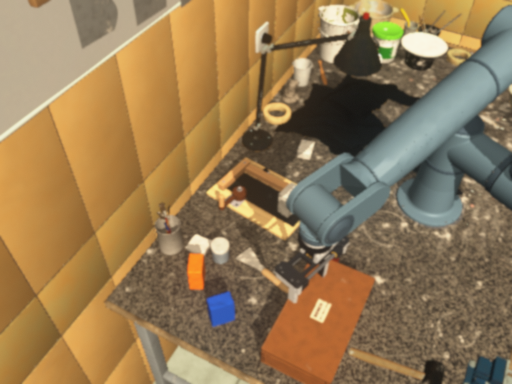

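View pics/b.png

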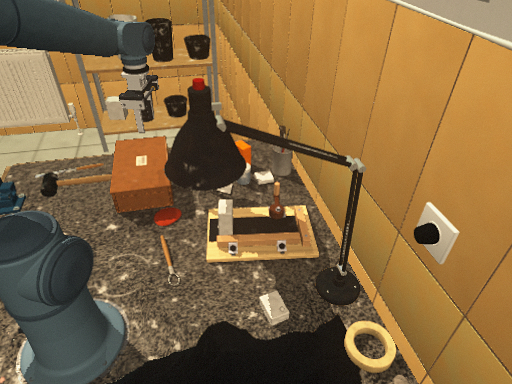

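Scene: the board is at (255,205), with the arm covering part of its near end; orange (196,270) and blue (221,308) look-alikes. Side: white standing piece at (226,217) on the rubber, lever post at (277,200), fence with screws at (233,248) and (282,246), and a white block on the bench at (274,307). The mould could be confused with side (274,307) small cast, (263,178) flat cast, or the orange and blue blocks. I choose (226,217), which is standing on the rubber. Next I'll check it in a crop and measure.

```bash
python3 - <<'E'
from h import *
b=np.load('pics/b.png.npz'); a=np.load('pics/a.png.npz')
cv2.imwrite('pics/c.png',cv2.resize(b['pixels'][160:280,180:340,::-1],None,fx=5,fy=5,interpolation=cv2.INTER_CUBIC))
P=cloud(b); px=b['pixels'].astype(int); hsv=cv2.cvtColor(b['pixels'],cv2.COLOR_RGB2HSV)
roi=np.zeros(px.shape[:2],bool); roi[195:270,195:330]=1
# board top surface points
m=roi&(abs(P[...,2]-.015)<.004)&(hsv[...,1]>60)&(hsv[...,2]>120)
q=P[m][:,:2].astype(np.float32); print(m.sum(),cv2.minAreaRect(q))
for lo,hi in((.036,.048),):
    m2=roi&(P[...,2]>lo)&(P[...,2]<hi)&(hsv[...,1]>60); q2=P[m2][:,:2].astype(np.float32); print(m2.sum(),q2.min(0),q2.max(0),cv2.minAreaRect(q2))
w=roi&(hsv[...,1]<60)&(hsv[...,2]>100)&(P[...,2]>.03)
n,l,s,c=cv2.connectedComponentsWithStats(w.astype(np.uint8))
for i in range(1,n):
    if s[i,4]>30:
        Q=P[l==i]; print(s[i],c[i],Q.min(0),Q.max(0)); t=Q[Q[:,2]>Q[:,2].max()-.008]; print(' top',len(t),t.mean(0),cv2.minAreaRect(t[:,:2].astype(np.float32)))
for (u,v) in [(277,190),(277,205),(277,215),(208,208),(207,260),(317,257),(302,207),(300,225),(240,235),(232,248),(282,246),(240,180),(205,150)]: print((u,v),P[v,u].round(4))
E
```

```text
1991 ((0.527828574180603, 0.261993408203125), (0.2666133642196655, 0.3791038990020752), 81.28994750976562)
1153 [0.3568083  0.14572804] [0.7168564  0.36702043] ((0.544611394405365, 0.26725801825523376), (0.2131451815366745, 0.34453117847442627), 78.98311614990234)
[219 200   8  14  91] [221.95604396 206.17582418] [0.37252323 0.24032964 0.10334789] [0.39860492 0.29875851 0.11182888]
 top 90 [0.38553031 0.27020838 0.10696315] ((0.38681358098983765, 0.26866069436073303), (0.05962173268198967, 0.020228222012519836), 81.09503936767578)
(277, 190) [0.5796 0.3609 0.0643]
(277, 205) [0.5655 0.3088 0.0462]
(277, 215) [0.5558 0.2736 0.0365]
(208, 208) [0.3548 0.3939 0.0006]
(207, 260) [0.322  0.1655 0.0081]
(317, 257) [ 6.314e-01  1.151e-01 -4.000e-04]
(302, 207) [0.6548 0.3159 0.0153]
(300, 225) [0.6105 0.2143 0.0379]
(240, 235) [0.4253 0.2087 0.0414]
(232, 248) [0.3952 0.1745 0.0301]
(282, 246) [0.5342 0.1479 0.0337]
(240, 180) [0.485  0.5004 0.0184]
(205, 150) [ 0.3241 -0.0379  0.4915]
```

View pics/c.png

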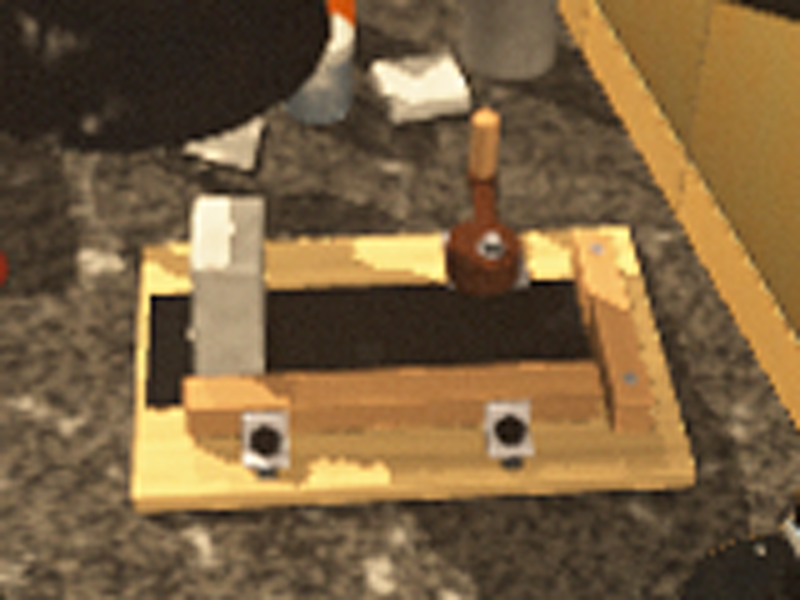

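The crop confirms the choice: a white block standing on the rubber at crop (228,285), with its round knob on the -x side at (193,333). Board top corners are about (145,245), (630,228), (692,487) and (133,500). Lever post is at (485,145). The lamp shade is near the workspace.

```bash
cat >> h.py <<'E'
def ray(s,uv,z):
    p=cv2.undistortPoints(np.array(uv,float).reshape(-1,1,2),s['mtx'],np.array([s['k1'],0,0,0.])).reshape(-1,2)
    d=np.c_[p,np.ones(len(p))]@s['R']; o=-s['R'].T@s['t']; return o+d*((z-o[2])/d[:,2])[:,None]
E
python3 - <<'E'
from h import *
b=np.load('pics/b.png.npz'); P=cloud(b)
f=lambda l:np.array(l)/5.+[180-.4,160-.4]
C=ray(b,f([(145,245),(630,228),(692,487),(133,500)]),.015)[:,:2]; print(C.round(4))
M=np.array([(-.16,.1125),(.16,.1125),(.16,-.1025),(-.16,-.1025)])
Cm,Mm=C.mean(0),M.mean(0); U,S,V=np.linalg.svd((M-Mm).T@(C-Cm)); R=(U@V).T; t=Cm-R@Mm
th=np.arctan2(R[1,0],R[0,0]); print('board',t,th,'res',(C-(M@R.T+t)).round(4).tolist())
W=lambda p:R.T@(p-t)
T=ray(b,f([(200,197),(264,197),(263,270),(192,270)]),.110)[:,:2]
print('top face board',((T-t)@R).round(4).tolist())
print('top of post',(ray(b,f([(485,112)]),.086)[0,:2]-t)@R, 'stop/rubber edges',((ray(b,f([(577,282),(590,358),(150,297),(149,405)]),.018)[:,:2]-t)@R).round(4).tolist())
print('fence top inner', ((ray(b,f([(187,378),(598,363)]),.042)[:,:2]-t)@R).round(4).tolist())
D=ray(b,f([(193,333)]),.06)[0]; print(D)
# lamp
m=np.zeros(P.shape[:2],bool);m[75:190,165:245]=1; m&=(P[...,2]>.25)&(P[...,1]<.4); L=P[m]; print('lamp',np.percentile(L,[1,50,99],axis=0).round(3))
print('arm', P[115,233].round(3),P[150,300].round(3),P[165,352].round(3))
print('cam centre',-b['R'].T@b['t'])
E
```

```text
[[0.355  0.3739]
 [0.6696 0.3223]
 [0.6274 0.1022]
 [0.3196 0.1614]]
board [0.49203181 0.2350196 ] -0.1765045916657936 res [[0.0007, -0.0], [0.0003, 0.0047], [-0.0042, -0.0038], [0.0031, -0.0008]]
top face board [[-0.1183, 0.045], [-0.0807, 0.0436], [-0.0819, -0.0207], [-0.1216, -0.0191]]
top of post [0.06315079 0.15378922] stop/rubber edges [[0.1159, 0.0626], [0.1139, -0.0056], [-0.1537, 0.0595], [-0.1506, -0.0334]]
fence top inner [[-0.1272, -0.0361], [0.1121, -0.0339]]
[0.36747304 0.23922089 0.06      ]
lamp [[ 0.264 -0.063  0.434]
 [ 0.325 -0.025  0.488]
 [ 0.389  0.014  0.586]]
arm [ 0.718  1.914 -0.44 ] [ 0.492 -0.008  0.452] [ 0.6   -0.009  0.405]
cam centre [ 0.28380547 -0.51537363  0.78680604]
```

```bash
cat >> h.py <<'E'
BT=np.array([0.4920,0.2350]); BY=-0.1765
from scipy.spatial.transform import Rotation as Ro
def rot(a): return np.array([[np.cos(a),-np.sin(a)],[np.sin(a),np.cos(a)]])
def pose():
    s=monitor.sense(); w,x,y,z=s['orientation']; M=Ro.from_quat([x,y,z,w]).as_matrix(); return s,np.array(s['eef_pos']),M
def go(bx,by,z,yaw=0):
    "row for TCP at board xy, tool -x along board x + yaw"
    s,p,M=pose(); T=np.r_[BT+rot(BY)@[bx,by],z]; d=M.T@(T-p)*1000
    cur=np.arctan2(-M[1,0],-M[0,0]); sp=-((BY+yaw-cur+np.pi)%(2*np.pi)-np.pi)
    print('row',d.round(1),'spin',round(sp,3))
def st():
    s,p,M=pose(); b=rot(BY).T@(p[:2]-BT); F=rot(BY).T@np.array(s['ft_force'])[:2]
    print('t',round(s['time'],2),'board',b.round(4),'z',p[2].round(4),'yaw',round(np.arctan2(-M[1,0],-M[0,0])-BY,3),'F',F.round(2),round(s['ft_force'][2],2),'gap',s['finger_gap'])
E
python3 -c "
from h import *
st();go(-.17,.012,.2);go(-.17,.012,.094)"
```

```text
t 0.1 board [-0.3614  0.3266] z 0.2045 yaw -0.126 F [-0.39  0.5 ] 1.04 gap 0.09397505006755558
row [-229.5 -288.     4.9] spin -0.126
row [-229.5 -287.8  110.9] spin -0.126
```

```bash
python3 -m crank '-35 -45 0 -0.02 0.55; -70 -90 0 -0.04 0.55; -105 -135 0 -0.06 0.55; -140 -180 0 -0.08 0.55; -175 -220 0 -0.1 0.55; -205 -255 0 -0.12 0.55; -229 -288 0 -0.126 0.55; -229 -288 0 -0.126 0.55; -229 -288 0 -0.126 0.55'
python3 - <<'E'
from h import *
st(); s,p,M=pose(); w=save('wrist','w1.png'); b=save('side','b2.png'); np.savez('pics/w1p.npz',p=p,M=M)
cv2.imwrite('pics/w1b.png',np.hstack([cv2.resize(w['pixels'],(512,384)),cv2.resize(b['pixels'][160:280,180:270],(288,384))])[:,:,::-1])
E
```

```text
time: 1.23
eef_pos: [0.3263, 0.2775, 0.2053]
orientation: [-0.0, 0.088, 0.996, 0.0]
ft_force: [-0.4, 0.1, -0.1]
finger_gap: 0.0422
grip_force: 0.0
t 1.23 board [-0.1706  0.0128] z 0.2053 yaw -0.001 F [-0.38  0.01] -0.07 gap 0.042187489013363076
```

View pics/w1b.png

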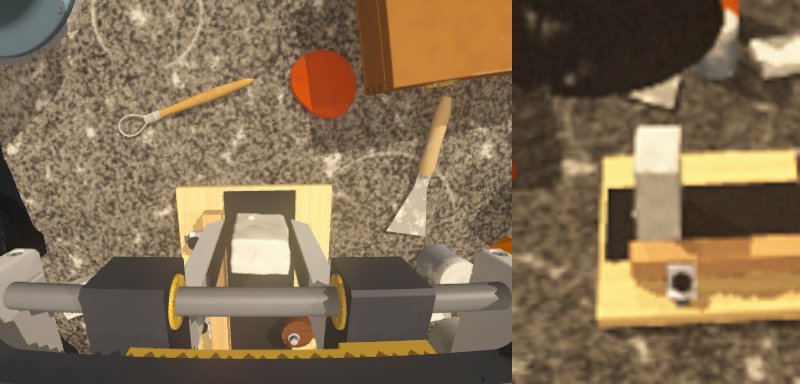

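The wrist view shows the white piece at (262,243), between the finger silhouettes, with the cam at (297,332). Side inset: the piece is still standing. I'll measure the piece's top from the wrist range.

```bash
cat >> h.py <<'E'
def wcloud(s,p,M):
    h,w=s['range_z'].shape; q=dict(s); q['R']=np.eye(3); q['t']=np.zeros(3); c=cloud(q)
    A=s['tool_from_camera']; X=(c@A[:3,:3].T+A[:3,3])@M.T+p; X[...,:2]=(X[...,:2]-BT)@rot(BY); return X
E
python3 - <<'E'
from h import *
w=np.load('pics/w1.png.npz'); d=np.load('pics/w1p.npz'); X=wcloud(w,d['p'],d['M'])
m=(abs(X[...,2]-.11)<.008)&(abs(X[...,0]+.1)<.05)&(abs(X[...,1]-.01)<.06)&(w['range_z']>0)
n,l,s,c=cv2.connectedComponentsWithStats(m.astype(np.uint8))
for i in range(1,n):
    if s[i,4]>200:
        q=X[l==i]; print(s[i],q.mean(0),q.min(0),q.max(0),cv2.minAreaRect(q[:,:2].astype(np.float32)))
m=(abs(X[...,2]-.015)<.004)&(w['range_z']>0); m[:180]=0; m[255:]=0
q=X[m]; q=q[(w['pixels'][m][:,0]>180)&(w['pixels'][m][:,2]<190)]; print('board -x edge', np.percentile(q[:,0],[1,5]), q[:,1].min(), q[:,1].max())
go(-.15,.012,.098)
E
```

```text
[ 231  236   59   38 2061] [-0.1044455   0.01536355  0.10902403] [-0.12418929 -0.01652718  0.10204487] [-0.08188848  0.04755988  0.112167  ] ((-0.10333915799856186, 0.01587756536900997), (0.0639972984790802, 0.04137970507144928), 88.48482513427734)
board -x edge [-0.1598082  -0.15819873] -0.09990383170333629 0.1157029248134355
row [-20.9  -1.2 107.3] spin 0.001
```

```bash
python3 -m crank '0 0 40 0 0.55; 0 0 80 0 0.55; -10 -1 107 0 0.55; -18 -1 107 0 0.55; -24 -1 107 0 0.55; -30 -1 107 0 0.55; -36 -1 107 0 0.55; -42 -1 107 0 0.55; -47 -1 107 0 0.55'; python3 -c "
from h import *
st()"
```

```text
time: 2.45
eef_pos: [0.373, 0.268, 0.0987]
orientation: [0.0, 0.088, 0.996, 0.0]
ft_force: [-1.0, -0.2, 0.4]
finger_gap: 0.0422
grip_force: 0.6
t 2.45 board [-0.1229  0.0116] z 0.0987 yaw -0.0 F [-0.94 -0.4 ] 0.44 gap 0.04215589684782259
```

Contact looks likely and the force is small. I'll continue gently.

```bash
python3 -m crank '-4 0 0 0 0.55; -8 0 0 0 0.55; -12 0 0 0 0.55; -16 0 0 0 0.55; -20 0 0 0 0.55; -24 0 0 0 0.55; -28 0 0 0 0.55; -32 0 0 0 0.55; -36 0 0 0 0.55; -36 0 0 0 0.55; -36 0 0 0 0.55; -36 0 0 0 0.55'; python3 - <<'E'
from h import *
st(); s,p,M=pose(); w=save('wrist','w2.png'); b=save('side','b3.png'); np.savez('pics/w2p.npz',p=p,M=M)
cv2.imwrite('pics/w2b.png',np.hstack([cv2.resize(w['pixels'],(400,300)),cv2.resize(b['pixels'][160:280,180:340],(400,300))])[:,:,::-1])
E
```

```text
time: 3.95
eef_pos: [0.4079, 0.2617, 0.0984]
orientation: [-0.0, 0.088, 0.996, -0.0]
ft_force: [-0.2, -0.2, 0.7]
finger_gap: 0.0422
grip_force: 0.0
t 3.95 board [-0.0875  0.0115] z 0.0984 yaw -0.0 F [-0.18 -0.22] 0.73 gap 0.042219807152563266
```

View pics/w2b.png

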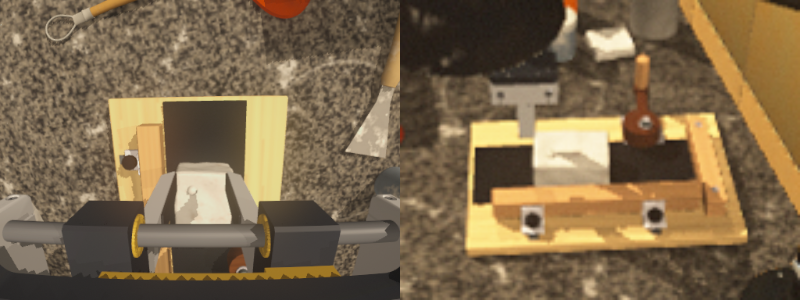

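The piece lies key up (left panel: knob at (192,190); right panel: piece at (571,158)), and the fingers are clear above it. I'll measure where it lies.

```bash
cat >> h.py <<'E'
def meas(f,fp):
    w=np.load(f); d=np.load(fp); X=wcloud(w,d['p'],d['M'])
    hsv=cv2.cvtColor(w['pixels'],cv2.COLOR_RGB2HSV)
    m=(abs(X[...,2]-.060)<.007)&(X[...,1]>-.06)&(X[...,1]<.07)&(w['range_z']>0)&(hsv[...,1]<70)
    m=cv2.morphologyEx(m.astype(np.uint8),cv2.MORPH_OPEN,np.ones((3,3)))
    n,l,s,c=cv2.connectedComponentsWithStats(m)
    for i in range(1,n):
        if s[i,4]>200:
            q=X[l==i]; print(s[i],q.mean(0).round(4),np.percentile(q,[.5,99.5],axis=0).round(4).tolist(),cv2.minAreaRect(q[:,:2].astype(np.float32)))
    return w,X
E
python3 - <<'E'
from h import *
w,X=meas('pics/w2.png.npz','pics/w2p.npz')
m=(abs(X[...,2]-.042)<.005)&(X[...,1]<-.02)&(X[...,1]>-.1)&(X[...,0]<-.06)&(X[...,0]>-.14)&(w['range_z']>0); q=X[m]; print('fence',np.percentile(q,[1,99],axis=0).round(4).tolist())
go(-.11,.012,.098);go(-.13,.012,.035)
E
```

```text
[ 224  218   72   69 4410] [-0.0504  0.0116  0.0587] [[-0.0813, -0.0178, 0.0547], [-0.0193, 0.0434, 0.0631]] ((-0.04996279627084732, 0.013238413259387016), (0.0640580877661705, 0.06355221569538116), 0.3898650109767914)
fence [[-0.1282, -0.0615, 0.0378], [-0.0612, -0.0335, 0.0442]]
row [22.6  0.5  0.5] spin -0.0
row [42.6  0.5 63.5] spin -0.0
```

```bash
python3 -m crank '-20 30 0 0 0.8; -45 60 0 0 1; -52 73 20 0 1; -52 73 63 0 1; -52 73 63 0 1; -52 65 63 0 1; -52 57 63 0 1; -52 52 63 0 1; -52 49 63 0 1; -52 46 63 0 1; -52 43 63 0 1; -52 40 63 0 1;-52 40 63 0 1'; python3 -c "
from h import *
st()"
```

```text
time: 5.68
eef_pos: [0.4666, 0.2918, 0.0356]
orientation: [0.0, 0.088, 0.996, 0.0]
ft_force: [1.4, 3.3, 1.1]
finger_gap: 0.0006
grip_force: 1.6
t 5.67 board [-0.035   0.0515] z 0.0356 yaw -0.0 F [0.78 3.52] 1.1 gap 0.0006387992569811636
```

```bash
python3 -m crank '0 -2 0 0 1; 0 -4 0 0 1; 0 -5 0 0 1'; python3 -m crank '0 -1 0 0 1; 0 -1 0 0 1'; python3 -m crank '0 -1 0 0 1; 0 -1 0 0 1';python3 -c "
from h import *
st()"
```

```text
time: 6.05
eef_pos: [0.4649, 0.2886, 0.0357]
orientation: [-0.0, 0.089, 0.996, 0.002]
ft_force: [-2.5, 12.5, 3.3]
finger_gap: 0.0004
grip_force: 6.1
time: 6.3
eef_pos: [0.4649, 0.2886, 0.0357]
orientation: [-0.0, 0.089, 0.996, 0.003]
ft_force: [-0.8, 14.3, 2.2]
finger_gap: 0.0008
grip_force: 7.1
time: 6.55
eef_pos: [0.4649, 0.2885, 0.036]
orientation: [0.0, 0.089, 0.996, 0.004]
ft_force: [-1.0, 18.4, 2.0]
finger_gap: 0.0004
grip_force: 8.8
t 6.55 board [-0.0361  0.048 ] z 0.036 yaw -0.002 F [-4.24 17.96] 2.02 gap 0.00038290186449950605
```

```bash
python3 -m crank '0 20 0 0 1; 0 20 -62 0 1; 0 20 -62 0 1; 40 -10 -62 0 0.69; 80 -42 -62 0 0.69; 80 -42 -40 0 0.69; 80 -42 0 0 0.69; 80 -42 0 0 0.69';python3 - <<'E'
from h import *
st(); s,p,M=pose(); w=save('wrist','w3.png'); np.savez('pics/w3p.npz',p=p,M=M); meas('pics/w3.png.npz','pics/w3p.npz')
E
```

```text
time: 7.55
eef_pos: [0.3752, 0.256, 0.032]
orientation: [-0.004, 0.088, 0.996, -0.002]
ft_force: [-0.9, -0.0, 0.3]
finger_gap: 0.0292
grip_force: 0.0
t 7.55 board [-0.1187  0.0002] z 0.032 yaw -0.0 F [-0.84 -0.16] 0.28 gap 0.029178945143151985
[ 215  317   85   32 2524] [-0.0577 -0.0002  0.0588] [[-0.0711, -0.0274, 0.0564], [-0.0444, 0.0268, 0.0633]] ((-0.05719400942325592, -0.0005145464092493057), (0.028308957815170288, 0.05650781840085983), 0.8906069397926331)
```

```bash
python3 -m crank '-12 0 0 0 0.69; -22 0 0 0 0.69; -27 0 0 0 0.69; -32 0 0 0 0.69; -37 0 0 0 0.69; -43 0 0 0 0.69; -49 0 0 0 0.69; -55 0 0 0 0.69; -61 0 0 0 0.69; -67 0 0 0 0.69; -73 0 0 0 0.69; -79 0 0 0 0.69; -85 0 0 0 0.69; -91 0 0 0 0.69; -97 0 0 0 0.69; -103 0 0 0 0.69; -109 0 0 0 0.69; -115 0 0 0 0.69; -120 0 0 0 0.69; -122 0 0 0 0.69';python3 -c "
from h import *
st()"
```

```text
time: 10.1
eef_pos: [0.4985, 0.2371, 0.0358]
orientation: [-0.001, 0.088, 0.996, 0.001]
ft_force: [-5.8, 4.5, 5.4]
finger_gap: 0.0293
grip_force: 3.5
t 10.1 board [0.006  0.0032] z 0.0358 yaw -0.0 F [-6.51  3.41] 5.36 gap 0.029309955995411106
```

```bash
python3 -m crank '-2 0 0 0 0.69; -4 0 0 0 0.69; -5 0 0 0 0.69'; python3 -m crank '-1 0 0 0 0.69; -2 0 0 0 0.69; -2 0 0 0 0.69';python3 -m crank '-1 0 0 0 0.69; -1 0 0 0 0.69';python3 -c "
from h import *
st()"
```

```text
time: 10.48
eef_pos: [0.5031, 0.2364, 0.0358]
orientation: [-0.001, 0.088, 0.996, 0.001]
ft_force: [-5.5, 4.6, 3.5]
finger_gap: 0.029
grip_force: 3.2
time: 10.85
eef_pos: [0.5051, 0.236, 0.0358]
orientation: [-0.001, 0.088, 0.996, 0.001]
ft_force: [-5.4, 5.2, 2.4]
finger_gap: 0.0297
grip_force: 2.8
time: 11.1
eef_pos: [0.5057, 0.2359, 0.0358]
orientation: [-0.002, 0.088, 0.996, 0.001]
ft_force: [-7.0, 3.3, 4.8]
finger_gap: 0.0291
grip_force: 3.6
t 11.1 board [0.0134 0.0033] z 0.0358 yaw -0.0 F [-7.44  1.98] 4.77 gap 0.02908620292950192
```

```bash
python3 -m crank '-1 0 0 0 0.69; -1 0 0 0 0.69'; python3 -m crank '-1 0 0 0 0.69; -1 0 0 0 0.69';python3 -m crank '-1 0 0 0 0.69; -1 0 0 0 0.69';python3 -c "
from h import *
st(); s,p,M=pose(); w=save('wrist','w4.png'); b=save('side','b4.png'); np.savez('pics/w4p.npz',p=p,M=M)
cv2.imwrite('pics/w4b.png',np.hstack([cv2.resize(w['pixels'],(400,300)),cv2.resize(b['pixels'][160:280,180:340],(400,300))])[:,:,::-1])
meas('pics/w4.png.npz','pics/w4p.npz')"
```

```text
time: 11.35
eef_pos: [0.5057, 0.2359, 0.0358]
orientation: [-0.003, 0.088, 0.996, 0.001]
ft_force: [-11.0, 4.1, 8.4]
finger_gap: 0.0295
grip_force: 5.4
time: 11.6
eef_pos: [0.5058, 0.2359, 0.0358]
orientation: [-0.004, 0.088, 0.996, 0.0]
ft_force: [-13.6, 5.3, 11.4]
finger_gap: 0.029
grip_force: 7.2
time: 11.85
eef_pos: [0.5057, 0.2358, 0.0358]
orientation: [-0.005, 0.088, 0.996, 0.0]
ft_force: [-17.0, 4.8, 14.7]
finger_gap: 0.0292
grip_force: 9.0
t 11.85 board [0.0134 0.0032] z 0.0358 yaw 0.001 F [-17.59   1.76] 14.72 gap 0.02917629499389893
[ 230  256   55   31 1534] [0.0317 0.0026 0.0585] [[0.0215, -0.014, 0.0534], [0.0425, 0.0192, 0.063]] ((0.03119070641696453, 0.00243449117988348), (0.02400938607752323, 0.0342300608754158), 1.0870448350906372)
[ 215  317   85   32 2509] [0.0775 0.0028 0.0589] [[0.0645, -0.0253, 0.057], [0.0909, 0.0305, 0.0607]] ((0.07774735242128372, 0.0023802854120731354), (0.027985602617263794, 0.058036960661411285), 0.7490309476852417)
```

View pics/w4b.png

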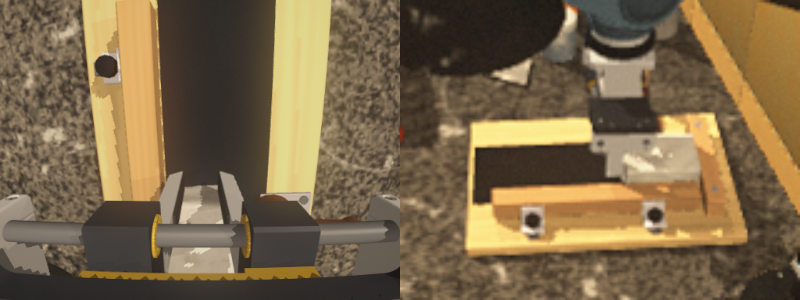

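Home against the stop: the piece's near end is at board x≈0.021, and force rises without further motion. I'll back off, rise and check squareness and the lever.

```bash
python3 -m crank '15 0 0 0 0.69; 40 0 0 0 0.69; 40 0 -60 0 0.69; 40 0 -120 0 0.69; 20 20 -170 0 0.69; -20 40 -200 0 0.69; -20 40 -200 0 0.69; -20 40 -200 0 0.69';python3 - <<'E'
from h import *
st(); s,p,M=pose(); w=save('wrist','w5.png'); b=save('side','b5.png'); np.savez('pics/w5p.npz',p=p,M=M)
cv2.imwrite('pics/w5b.png',np.hstack([cv2.resize(w['pixels'],(400,300)),cv2.resize(b['pixels'][160:280,180:340],(400,300))])[:,:,::-1])
meas('pics/w5.png.npz','pics/w5p.npz')
X=wcloud(np.load('pics/w5.png.npz'),p,M)
m=(abs(X[...,2]-.084)<.006)&(abs(X[...,0]-.06)<.11)&(X[...,1]>.05)&(X[...,1]<.2)
n,l,ss,c=cv2.connectedComponentsWithStats(m.astype(np.uint8))
for i in range(1,n):
    if ss[i,4]>40: print('post?',ss[i],X[l==i].mean(0))
E
```

```text
time: 12.95
eef_pos: [0.5357, 0.2697, 0.2342]
orientation: [-0.001, 0.088, 0.996, -0.0]
ft_force: [-0.0, -0.5, 0.3]
finger_gap: 0.0285
grip_force: 0.0
t 12.95 board [0.0369 0.0419] z 0.2342 yaw -0.001 F [ 0.08 -0.5 ] 0.34 gap 0.028491309101898152
[ 203  170   50   66 2770] [0.0629 0.0036 0.0587] [[0.0246, -0.0285, 0.055], [0.1122, 0.0344, 0.0629]] ((0.0684923380613327, 0.0027358103543519974), (0.08916895091533661, 0.063689686357975), 0.568359911441803)
post? [337 199  16  14 174] [0.06267354 0.14861456 0.08563891]
```

View pics/w5b.png

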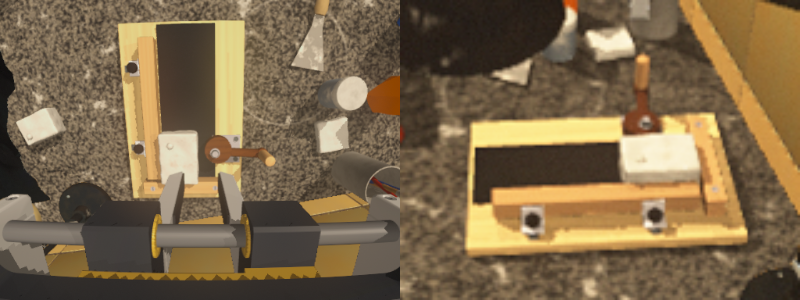

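Home and square within 0.01 rad; the post top is at board (0.063,0.149). Plan: straddle the post with fingers along the lever's tangent, then swing it, aiming for about 8 N tangential.

```bash
python3 -m crank '-5 20 0 0.18 0.47; -10 40 0 0.36 0.47; -15 60 0 0.54 0.47; -20 80 0 0.72 0.47; -28 105 0 0.9 0.47; -28 105 0 1.08 0.47; -28 105 0 1.26 0.47; -28 105 0 1.44 0.47; -28 105 0 1.6 0.47; -28 105 0 1.6 0.47;-28 105 0 1.6 0.47';python3 - <<'E'
from h import *
st(); s,p,M=pose(); print(s['joints']); w=save('wrist','w6.png')
X=wcloud(w,p,M)
m=(abs(X[...,2]-.084)<.006)&(abs(X[...,0]-.06)<.05)&(X[...,1]>.1)&(X[...,1]<.2)
n,l,ss,c=cv2.connectedComponentsWithStats(m.astype(np.uint8))
for i in range(1,n):
    if ss[i,4]>40: print('post?',ss[i],X[l==i].mean(0),X[l==i].min(0),X[l==i].max(0))
cv2.imwrite('pics/w6.png',w['pixels'][:,:,::-1])
E
```

```text
time: 14.42
eef_pos: [0.582, 0.3684, 0.2348]
orientation: [-0.0, 0.775, 0.632, -0.001]
ft_force: [0.2, 0.8, 0.1]
finger_gap: 0.0498
grip_force: 0.0
t 14.43 board [0.0652 0.1471] z 0.2348 yaw -1.598 F [0.06 0.8 ] 0.12 gap 0.049838512573438735
[ 4.00136214e-01  3.13485761e-01  1.42103063e+00 -5.41309857e-05
  1.40828134e+00  6.03899368e-01]
post? [248 175  15  15 174] [0.06319822 0.15050943 0.0856488 ] [0.05465855 0.14109666 0.07843276] [0.0717633  0.15841755 0.08870574]
```

View pics/w6.png

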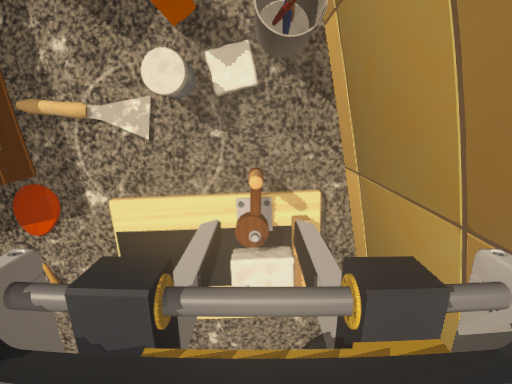

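The wrist view shows the post at (256,180) between the fingers' lines, the cam at (252,230) and the piece at (262,265). I'll descend over the post.

```bash
python3 -m crank '3 -2 50 0 0.47; 3 -2 100 0 0.47; 3 -2 150 0 0.47; 3 -2 178 0 0.47; 3 -2 178 0 0.47; 3 -2 178 0 0.74; 3 -2 178 0 0.74; 3 -2 178 0 0.74' 5;python3 -c "
from h import *
st()"
python3 -m crank '-1 -12.5 0 -0.15 0.74; -4 -25 0 -0.3 0.74; -8.5 -37 0 -0.45 0.74; -8.5 -37 0 -0.45 0.74';python3 -c "
from h import *
st()"
```

```text
time: 15.48
eef_pos: [0.5821, 0.3724, 0.0591]
orientation: [0.0, 0.776, 0.631, 0.001]
ft_force: [0.7, 0.0, 0.7]
finger_gap: 0.0257
grip_force: 0.0
t 15.47 board [0.0646 0.1511] z 0.0591 yaw -1.6 F [0.66 0.14] 0.68 gap 0.025670373385630208
time: 15.98
eef_pos: [0.543, 0.3715, 0.0581]
orientation: [0.0, 0.616, 0.788, 0.0]
ft_force: [0.5, 0.1, 0.1]
finger_gap: 0.0246
grip_force: 0.0
t 15.97 board [0.0263 0.1433] z 0.0581 yaw -1.151 F [0.51 0.14] 0.07 gap 0.02459833431539696
```

```bash
python3 -m crank '-0.4 -8.5 0 -0.1 0.74; -1.7 -17 0 -0.2 0.74; -1.7 -17 0 -0.2 0.74';python3 -c "
from h import *
st()"; python3 -m crank '-0.1 -4.2 0 -0.05 0.74; -0.4 -8.5 0 -0.1 0.74; -0.4 -8.5 0 -0.1 0.74';python3 -c "
from h import *
st()"
python3 -m crank '-0.1 -4.2 0 -0.05 0.74;-0.1 -4.2 0 -0.05 0.74';python3 -c "
from h import *
st()"
```

```text
time: 16.35
eef_pos: [0.5275, 0.3655, 0.0578]
orientation: [0.0, 0.535, 0.845, 0.0]
ft_force: [0.3, 0.5, -0.6]
finger_gap: 0.0248
grip_force: 0.0
t 16.35 board [0.0121 0.1347] z 0.0578 yaw -0.954 F [0.22 0.54] -0.58 gap 0.024764737013622987
time: 16.73
eef_pos: [0.5202, 0.3615, 0.0577]
orientation: [0.0, 0.493, 0.87, 0.0]
ft_force: [0.7, 0.7, 0.2]
finger_gap: 0.0245
grip_force: 0.0
t 16.73 board [0.0056 0.1295] z 0.0577 yaw -0.853 F [0.56 0.82] 0.25 gap 0.024460553519244893
time: 16.98
eef_pos: [0.5164, 0.3592, 0.0575]
orientation: [0.0, 0.47, 0.882, -0.0]
ft_force: [0.1, 0.5, -0.4]
finger_gap: 0.0248
grip_force: 0.0
t 16.98 board [0.0023 0.1265] z 0.0575 yaw -0.803 F [-0.04  0.5 ] -0.35 gap 0.02480513134098904
```

```bash
cat > chk.py <<'E'
import sys
from h import *
s,p,M=pose(); f=np.array(s['ft_force'])@M
b=rot(BY).T@(p[:2]-BT)-[.060,.0625]; print('tang',f[1].round(2),'rad',f[0].round(2),'phi',np.arctan2(b[1],b[0]).round(3),'r',np.hypot(*b).round(4),'gap',round(s['finger_gap'],4))
sys.exit(abs(f[1])>float(sys.argv[1]))
E
c(){ python3 chk.py 2.5; }
python3 -m crank '0 -1.7 0 -0.02 0.74;0 -1.7 0 -0.02 0.74' >/dev/null; c && python3 -m crank '0 -1.7 0 -0.02 0.74;0 -1.7 0 -0.02 0.74'>/dev/null; c && python3 -m crank '0 -1.7 0 -0.02 0.74;0 -1.7 0 -0.02 0.74'>/dev/null; c && python3 -m crank '0 -1.7 0 -0.02 0.74;0 -1.7 0 -0.02 0.74'>/dev/null; c && python3 -m crank '0 -1.7 0 -0.02 0.74;0 -1.7 0 -0.02 0.74'>/dev/null; c && python3 -m crank '0 -1.7 0 -0.02 0.74;0 -1.7 0 -0.02 0.74'>/dev/null; c && python3 -m crank '0 -1.7 0 -0.02 0.74;0 -1.7 0 -0.02 0.74'>/dev/null; c && python3 -m crank '0 -1.7 0 -0.02 0.74;0 -1.7 0 -0.02 0.74'>/dev/null; c
```

```text
tang 0.46 rad -0.29 phi 2.325 r 0.0862 gap 0.0248
tang 0.46 rad -0.29 phi 2.325 r 0.0862 gap 0.0248
tang 0.46 rad -0.29 phi 2.325 r 0.0862 gap 0.0248
tang 0.46 rad -0.29 phi 2.325 r 0.0862 gap 0.0248
tang 0.46 rad -0.29 phi 2.325 r 0.0862 gap 0.0248
tang 0.46 rad -0.29 phi 2.325 r 0.0862 gap 0.0248
tang 0.46 rad -0.29 phi 2.325 r 0.0862 gap 0.0248
tang 0.46 rad -0.29 phi 2.325 r 0.0862 gap 0.0248False
False
False
False
False
False
False
False
```

```bash
sed -i 's/sys.exit(abs/sys.exit(int(abs/; s/\[1\]))$/[1])))/' chk.py; tail -1 chk.py
c(){ python3 chk.py 2.5; }
c && python3 -m crank '0 -1.7 0 -0.02 0.74;0 -1.7 0 -0.02 0.74' >/dev/null; c && python3 -m crank '0 -1.7 0 -0.02 0.74;0 -1.7 0 -0.02 0.74'>/dev/null; c && python3 -m crank '0 -1.7 0 -0.02 0.74;0 -1.7 0 -0.02 0.74'>/dev/null; c && python3 -m crank '0 -1.7 0 -0.02 0.74;0 -1.7 0 -0.02 0.74'>/dev/null; c && python3 -m crank '0 -1.7 0 -0.02 0.74;0 -1.7 0 -0.02 0.74'>/dev/null; c && python3 -m crank '0 -1.7 0 -0.02 0.74;0 -1.7 0 -0.02 0.74'>/dev/null; c && python3 -m crank '0 -1.7 0 -0.02 0.74;0 -1.7 0 -0.02 0.74'>/dev/null; c && python3 -m crank '0 -1.7 0 -0.02 0.74;0 -1.7 0 -0.02 0.74'>/dev/null; c
```

```text
sys.exit(int(abs(f[1])>float(sys.argv[1])))
tang 0.46 rad -0.29 phi 2.325 r 0.0862 gap 0.0248
tang -0.32 rad -1.11 phi 2.348 r 0.0863 gap 0.0242
tang 0.71 rad 1.06 phi 2.368 r 0.0864 gap 0.0243
tang 0.4 rad 0.39 phi 2.388 r 0.0863 gap 0.0246
tang 0.33 rad -0.57 phi 2.408 r 0.0863 gap 0.0244
tang 0.27 rad 0.73 phi 2.427 r 0.0862 gap 0.0247
tang -0.3 rad -0.17 phi 2.447 r 0.0861 gap 0.0245
tang 0.06 rad 0.21 phi 2.467 r 0.0861 gap 0.0244
tang 0.31 rad 0.86 phi 2.486 r 0.086 gap 0.0244
```

```bash

c(){ python3 chk.py 2.5; }
c && python3 -m crank '0 -2.1 0 -0.025 0.74;0 -2.1 0 -0.025 0.74' >/dev/null; c && python3 -m crank '0 -2.1 0 -0.025 0.74;0 -2.1 0 -0.025 0.74'>/dev/null; c && python3 -m crank '0 -2.1 0 -0.025 0.74;0 -2.1 0 -0.025 0.74'>/dev/null; c && python3 -m crank '0 -2.1 0 -0.025 0.74;0 -2.1 0 -0.025 0.74'>/dev/null; c && python3 -m crank '0 -2.1 0 -0.025 0.74;0 -2.1 0 -0.025 0.74'>/dev/null; c && python3 -m crank '0 -2.1 0 -0.025 0.74;0 -2.1 0 -0.025 0.74'>/dev/null; c && python3 -m crank '0 -2.1 0 -0.025 0.74;0 -2.1 0 -0.025 0.74'>/dev/null; c && python3 -m crank '0 -2.1 0 -0.025 0.74;0 -2.1 0 -0.025 0.74'>/dev/null; c && python3 -m crank '0 -2.1 0 -0.025 0.74;0 -2.1 0 -0.025 0.74'>/dev/null; c && python3 -m crank '0 -2.1 0 -0.025 0.74;0 -2.1 0 -0.025 0.74'>/dev/null; c && python3 -m crank '0 -2.1 0 -0.025 0.74;0 -2.1 0 -0.025 0.74'>/dev/null; c && python3 -m crank '0 -2.1 0 -0.025 0.74;0 -2.1 0 -0.025 0.74'>/dev/null; c;  python3 -c "
from h import *
st(); w=save('side','b7.png'); v=save('wrist','w7.png')
cv2.imwrite('pics/w7b.png',np.hstack([cv2.resize(v['pixels'],(400,300)),cv2.resize(w['pixels'][160:280,180:340],(400,300))])[:,:,::-1])"
```

```text
tang 0.31 rad 0.86 phi 2.486 r 0.086 gap 0.0244
tang 0.52 rad 0.23 phi 2.511 r 0.086 gap 0.0246
tang -0.14 rad -0.08 phi 2.536 r 0.0859 gap 0.0246
tang -0.4 rad 0.39 phi 2.561 r 0.0859 gap 0.0246
tang 0.86 rad -0.53 phi 2.585 r 0.0858 gap 0.0244
tang 0.57 rad 0.63 phi 2.609 r 0.0858 gap 0.0247
tang 0.18 rad -0.12 phi 2.634 r 0.0857 gap 0.0246
tang -0.92 rad -0.28 phi 2.658 r 0.0857 gap 0.0244
tang 0.17 rad 0.21 phi 2.683 r 0.0856 gap 0.0243
tang -0.36 rad 0.98 phi 2.707 r 0.0855 gap 0.0247
tang 0.29 rad -0.29 phi 2.732 r 0.0855 gap 0.0247
tang -0.04 rad -0.15 phi 2.756 r 0.0854 gap 0.0244
tang -0.74 rad 0.61 phi 2.781 r 0.0854 gap 0.0243
t 22.23 board [-0.0199  0.0926] z 0.0574 yaw -0.32 F [-0.81 -0.51] 0.73 gap 0.024278846536455994
```

View pics/w7b.png

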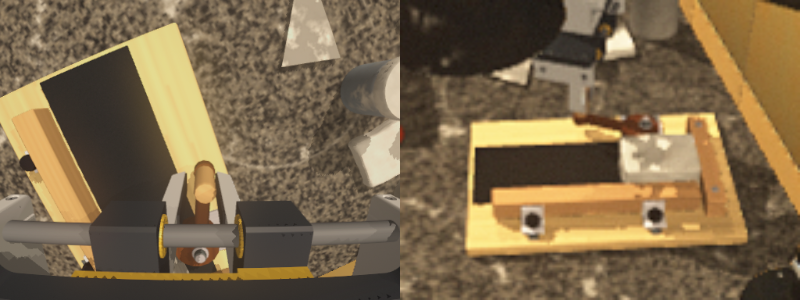

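The post is between the fingers (left panel (204,185)), the lever is swinging and the piece is still home. I'll continue feeling for the bite.

```bash

c(){ python3 chk.py 2.5; }
c && python3 -m crank '0.1 -2.1 0 -0.025 0.74;0.1 -2.1 0 -0.025 0.74' >/dev/null; c && python3 -m crank '0.1 -2.1 0 -0.025 0.74;0.1 -2.1 0 -0.025 0.74'>/dev/null; c && python3 -m crank '0.1 -2.1 0 -0.025 0.74;0.1 -2.1 0 -0.025 0.74'>/dev/null; c && python3 -m crank '0.1 -2.1 0 -0.025 0.74;0.1 -2.1 0 -0.025 0.74'>/dev/null; c && python3 -m crank '0.1 -2.1 0 -0.025 0.74;0.1 -2.1 0 -0.025 0.74'>/dev/null; c && python3 -m crank '0.1 -2.1 0 -0.025 0.74;0.1 -2.1 0 -0.025 0.74'>/dev/null; c && python3 -m crank '0.1 -2.1 0 -0.025 0.74;0.1 -2.1 0 -0.025 0.74'>/dev/null; c && python3 -m crank '0.1 -2.1 0 -0.025 0.74;0.1 -2.1 0 -0.025 0.74'>/dev/null; c && python3 -m crank '0.1 -2.1 0 -0.025 0.74;0.1 -2.1 0 -0.025 0.74'>/dev/null; c && python3 -m crank '0.1 -2.1 0 -0.025 0.74;0.1 -2.1 0 -0.025 0.74'>/dev/null; c && python3 -m crank '0.1 -2.1 0 -0.025 0.74;0.1 -2.1 0 -0.025 0.74'>/dev/null; c && python3 -m crank '0.1 -2.1 0 -0.025 0.74;0.1 -2.1 0 -0.025 0.74'>/dev/null; c
```

```text
tang -1.34 rad 0.25 phi 2.78 r 0.0854 gap 0.0242
tang -0.67 rad 0.29 phi 2.805 r 0.0853 gap 0.0244
tang 0.34 rad -0.09 phi 2.83 r 0.0854 gap 0.0247
tang 0.13 rad 0.82 phi 2.855 r 0.0855 gap 0.0243
tang 0.72 rad -0.93 phi 2.879 r 0.0855 gap 0.0243
tang 0.12 rad 0.09 phi 2.904 r 0.0856 gap 0.0247
tang 0.36 rad -0.66 phi 2.929 r 0.0856 gap 0.0244
tang -0.19 rad -0.02 phi 2.953 r 0.0856 gap 0.0244
tang 0.57 rad -0.36 phi 2.978 r 0.0857 gap 0.0243
tang -0.49 rad 0.57 phi 3.002 r 0.0857 gap 0.0242
tang 0.27 rad 0.08 phi 3.027 r 0.0857 gap 0.0244
tang -0.19 rad -0.33 phi 3.051 r 0.0857 gap 0.0247
tang -0.21 rad 0.76 phi 3.076 r 0.0858 gap 0.0246
```

```bash

c(){ python3 chk.py 2.5; }
c && python3 -m crank '0 -2.1 0 -0.025 0.74;0 -2.1 0 -0.025 0.74' >/dev/null; c && python3 -m crank '0 -2.1 0 -0.025 0.74;0 -2.1 0 -0.025 0.74'>/dev/null; c && python3 -m crank '0 -2.1 0 -0.025 0.74;0 -2.1 0 -0.025 0.74'>/dev/null; c && python3 -m crank '0 -2.1 0 -0.025 0.74;0 -2.1 0 -0.025 0.74'>/dev/null; c && python3 -m crank '0 -2.1 0 -0.025 0.74;0 -2.1 0 -0.025 0.74'>/dev/null; c && python3 -m crank '0 -2.1 0 -0.025 0.74;0 -2.1 0 -0.025 0.74'>/dev/null; c && python3 -m crank '0 -2.1 0 -0.025 0.74;0 -2.1 0 -0.025 0.74'>/dev/null; c && python3 -m crank '0 -2.1 0 -0.025 0.74;0 -2.1 0 -0.025 0.74'>/dev/null; c
```

```text
tang -0.21 rad 0.76 phi 3.076 r 0.0858 gap 0.0246
tang -0.79 rad 0.54 phi 3.1 r 0.0857 gap 0.0246
tang 0.67 rad -0.04 phi 3.125 r 0.0856 gap 0.0243
tang 0.28 rad -0.21 phi -3.134 r 0.0855 gap 0.0249
tang -0.18 rad 0.98 phi -3.109 r 0.0854 gap 0.0245
tang 0.99 rad -0.26 phi -3.086 r 0.0853 gap 0.0245
tang 3.82 rad -0.72 phi -3.066 r 0.0853 gap 0.0243
tang 3.82 rad -0.72 phi -3.066 r 0.0853 gap 0.0243
tang 3.82 rad -0.72 phi -3.066 r 0.0853 gap 0.0243
```

The cam bites at φ≈3.21. I'll tighten in 1 mm steps up to about 7.5–8 N.

```bash

c(){ python3 chk.py 7.3; }
c && python3 -m crank '0 -1 0 -0.01 0.74;0 -1 0 -0.01 0.74' >/dev/null; c && python3 -m crank '0 -1 0 -0.01 0.74;0 -1 0 -0.01 0.74'>/dev/null; c && python3 -m crank '0 -1 0 -0.01 0.74;0 -1 0 -0.01 0.74'>/dev/null; c && python3 -m crank '0 -1 0 -0.01 0.74;0 -1 0 -0.01 0.74'>/dev/null; c
```

```text
tang 3.82 rad -0.72 phi -3.066 r 0.0853 gap 0.0243
tang 4.33 rad -0.42 phi -3.056 r 0.0852 gap 0.0247
tang 5.64 rad -1.35 phi -3.047 r 0.0852 gap 0.0246
tang 6.38 rad -1.35 phi -3.037 r 0.0851 gap 0.0245
tang 8.95 rad -0.71 phi -3.03 r 0.0851 gap 0.0247
```

```bash
python3 -m crank '0 3 0 0 0.65; 0 3 0 0 0.5; 0 3 0 0 0.5; 0 3 -40 0 0.5; 0 3 -80 0 0.5; 20 3 -130 0 0.5; 20 3 -160 0 0.5; 20 3 -160 0 0.5';python3 - <<'E'
from h import *
st(); s,p,M=pose(); w=save('wrist','w8.png'); b=save('side','b8.png'); np.savez('pics/w8p.npz',p=p,M=M)
cv2.imwrite('pics/w8b.png',np.hstack([cv2.resize(w['pixels'],(400,300)),cv2.resize(b['pixels'][160:280,180:340],(400,300))])[:,:,::-1])
meas('pics/w8.png.npz','pics/w8p.npz')
E
```

```text
time: 28.82
eef_pos: [0.4586, 0.2938, 0.2203]
orientation: [0.003, 0.003, 1.0, 0.001]
ft_force: [-0.0, -0.9, -1.0]
finger_gap: 0.0471
grip_force: 0.0
t 28.82 board [-0.0432  0.052 ] z 0.2203 yaw 0.17 F [ 0.14 -0.88] -1.0 gap 0.04711478436034244
[184 222  19  31 298] [ 0.0392 -0.0215  0.0587] [[0.0244, -0.0294, 0.0534], [0.0673, -0.0097, 0.0614]] ((0.04394393786787987, -0.02574268914759159), (0.01828375644981861, 0.04734113812446594), 69.19129180908203)
[212 227  24  60 752] [0.0686 0.0268 0.0585] [[0.024, 0.0155, 0.0541], [0.1117, 0.0357, 0.0611]] ((0.06844512373209, 0.025929272174835205), (0.020862877368927002, 0.0892544835805893), 88.69313049316406)
```

View pics/w8b.png

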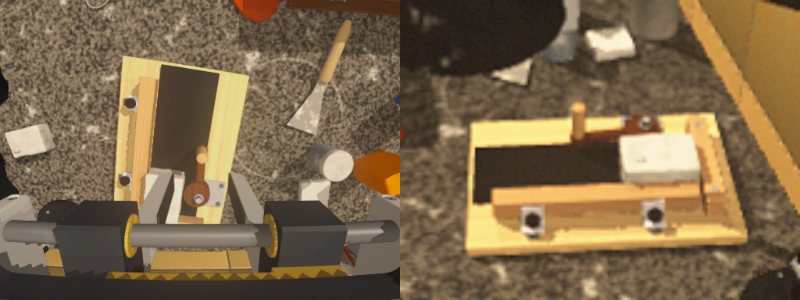

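The piece is home (x span 0.024–0.112, unchanged), square to within about 0.02 rad, and clamped by the cam. The gripper is clear. Handing in.

```bash
python3 -c "
from bench import hand_in
print(hand_in())"
```

```text
the job is handed in; nothing more can be done
None
```

I handed in the job at about 29 s, and the hand-in gave no verdict: the mould lies key up, home against the stop and square to the fence, with the cam tightened to about 8–9 N on the post, so it should hold at 15 N or more (worked out, not measured).

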